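# Nest the blue cup in the parts pot and cover it

### The job

Take the red lid off the parts pot and set it down on the table, then nest the narrow blue cup upright in the pot, pressing it gently into the rubber sleeve until the yellow line round the cup is level with the pot's rim, and stop there: any deeper and it jams. Then put the lid squarely on the nested cup without pushing the cup further in, and leave the wide grey cup where it stands.

Things in the scene. Friction and masses are not known exactly. Their poses are not given: they have to be found in the camera images.
- pot_rim (a point): Centre of the mouth of the parts pot, at the height of its rim, z up. Round aluminium pot with a dark foot flange 84 mm across, fixed to the table, 72 mm tall, 67 mm across the dark ring at its rim, mouth 55 mm. In it sits a black rubber sleeve tapered like the blue cup, mouth 43 mm, 6 to 9 mm below the rim, bottom 28 mm deeper than its mouth.
- grip_sleeve (a joint): How far (m) the rubber sleeve has been pressed down into the pot: 0 to 0.003 at the start, 0.008 with the cup nested to its line, over 0.014 is jammed. A cup set down loosely stands on the sleeve's bottom, line 5 to 8 mm above the pot's rim. Pressed slowly, the sleeve yields at about 4.5 N, rising to 7.5 N at the line, and stays where it is left.
- cup_mid (a point): Centre of the narrow blue cup, on its axis half-way up (37 mm above its bottom); loose, standing upright, z up its axis, open at the top, 74 mm tall, about 90 g. Its cone is 34 mm across at the bottom and 44 mm across 54 mm up; the upper 20 mm are a straight round collar 50 mm across to grip it by. Yellow line 4 mm broad, its middle 42 mm above the bottom.
- cup_line (a point): Point on the blue cup's axis at the height of its yellow line: 42 mm above its bottom, 5 mm above its centre, z up along the axis.
- cup_rim (a point): Centre of the blue cup's mouth, at its rim, 74 mm above its bottom and 32 mm above the line; the mouth is 43 mm wide, so the lid's plug enters it loosely.
- lid_knob (a point): Centre of the red lid's black knob, half-way up: round, upright, 18 mm across, 24 mm tall, on a red disc 64 mm across and 5 mm thick, with a black plug 38 mm across and 6 mm deep under it. It is 12 mm above the disc's top, 17 mm above its underside, 23 mm above the plug's bottom. Loose, 60 g; starts lying on the pot's rim.
- lid_seat (a point): Centre of the underside of the lid's red disc (the face that lies on a rim); z up along the knob.
- wide_cup_mid (a point): Centre of the wide grey cup (74 mm tall, 66 mm across its collar, also with a yellow line), half-way up. It does not fit the pot; a loose bystander standing upright.
- cup: The narrow blue cup; origin at the centre of its bottom.
- lid: The red lid; origin at the centre of the bottom of its plug.
- pot: The parts pot with its rubber sleeve; origin at the centre of its foot on the table, 72 mm below its rim.

How it is judged:
On the way, in this order (a step that is already met when the one before it is completed fails the run):
1. the lid is off the pot and stands on the table, let go (height (world z) of lid_seat below 0.012 m and contact force between lid and the fingers below 0.1 N and angle between lid_seat's own z axis and vertical below 0.1 rad), for 0.1 s.
2. the blue cup is nested to its line (within 3.5 mm of the pot's rim), upright, let go, the lid not on it (z of cup_line in the frame of pot_rim between -0.0035 and 0.0035 m and horizontal distance between cup_line and pot_rim below 0.006 m and angle between cup_line's own z axis and vertical below 0.08 rad and contact force between cup and the fingers below 0.1 N and distance between lid_seat and cup_rim above 0.05 m), for 0.1 s.
At the end, for the whole second after the job is handed in: The blue cup stands in the pot, upright within 0.08 rad and centred within 6 mm, with the yellow line within 3.5 mm of the height of the pot's rim; the lid lies flat on the cup's rim (underside of the disc within 3 mm of the rim, centred within 7 mm, square within 0.06 rad); all at rest (z of cup_line in the frame of pot_rim between -0.0035 and 0.0035 m and horizontal distance between cup_line and pot_rim below 0.006 m and angle between cup_line's own z axis and vertical below 0.08 rad and horizontal distance between lid_seat and cup_rim below 0.007 m and z of lid_seat in the frame of cup_rim between -0.003 and 0.003 m and angle between the z axis of lid_seat and the z axis of cup_rim, either way round below 0.06 rad and linear speed of each of lid, cup below 0.02 m/s); the robot touches nothing.
It fails at once if the blue cup is jammed: pushed in until its line is more than 6 mm below the pot's rim (z of cup_line in the frame of pot_rim below -0.006 m and horizontal distance between cup_line and pot_rim below 0.015 m).
It fails at once if the blue cup is rammed or dropped into the pot (over 22 N between them) (contact force between cup and pot above 22 N).
It fails at once if the wide grey cup is moved more than 30 mm (distance of wide_cup_mid from where it was at the start of the episode above 0.03 m).
It also fails if it takes over 64 s, if anything falls off the work surface, if the arm or the gripper's body presses on something with over 40 N, if the wrist force passes 120 N, or if a joint passes its speed limit or range.

### The arm

A 6-joint arm with a two-finger parallel gripper is mounted at the origin on a cart in front of the work surface, level with it; the furniture and walls round the work are solid. World frame = base frame: x ahead of the robot, y to its left, z up, the work surface at z = 0. Lengths are in m, angles in rad, forces in N, time in s.
With the tool pointing down it reaches from about 0.35 to 0.875 m from the base axis. Payload 4.2 kg.
Tool frame: the origin (TCP) lies at the centre of the arm's flange, where the gripper is bolted on; the fingertips stand 182 mm ahead of it and the grasp point (between the pads) lies 164 mm ahead of it; z points along the fingers, y is the direction in which the jaws open and shut (so a half turn about z gives the same grasp; the last joint's range is limited). The gripper opens to 87 mm and grips with 3 to 60 N. Pads are 19 mm wide; open, the fingers measure 117 mm over their backs; the gripper's body (75 mm by 190 mm) begins 51 mm behind the grasp point.
Start: joints at [-1.029, 0.385, 0.008, 0, -1.194, -0.259], TCP at [0.174, -0.6, 0.405] pointing down, gripper open.
Joint ranges: [-3.14, 3.14], [-1.21, 2.06], [-1.07, 1.41], [-3.16, 2.05], [-2.99, -0.16], [-3.1, 3.1]. Speed limits (rad/s): [2.79, 2.79, 3.14, 3.14, 3.14, 3.14].

### API

Orientations are given as a unit quaternion [w, x, y, z].
In Python, from cell import state, read_camera, get_calibration, close_job gives the robot as it stands.
- The arm moves only by the tool carry_out, never from a script. Its argument "deltas" is one flat list of numbers, 5 for each row, row after row: the shift along the world's x, y, z in cm, then the turn about the world's z in rad, then the opening, from 0 (shut) to 1 (fully open). In form: [x, y, z, yaw, gripper, x, y, z, yaw, gripper, ...]. A call has 1 to 10 rows; each row is the pose to reach, as a shift and turn from the pose commanded when the call began; what a row does not reach only later rows make up. A row lasts 1/10 s, in which the tool goes at most 50 mm and 8.59 degrees, less where a joint would pass 70% of its speed; a pose out of reach is approached as far as the arm can. A call with a gripper value outside its range is refused whole. The fingers move at their own pace and stop on an object; "grip_force" is the grip in N (left out, the last holds). Time passes only in rows, so rows that repeat a pose let the fingers close. It gives the time, the measured TCP pose, the force and the opening at its end, in the units of the state.
- state(): the state, without advancing time (a new reading comes with each control period).
- read_camera(name): name is "scene" or "top" or "wrist"; returns the picture (480x640x3 uint8, red, green, blue); there is no depth.
- get_calibration(name): a dict with "fx", "fy", "cx", "cy" (pixels), "rvec" (rotation vector, rad) and "tvec" (3), from world to camera coordinates, as OpenCV has them; the wrist camera has in their place "mount" (4x4, takes a point from camera to tool coordinates, whose origin is the TCP and whose axes are the flange's). Camera axes: x right, y down, z forward; pixel columns grow to the right and rows downward; lengths in m; the calibration is good to about 2 mm. A picture is of the moment at which its call begins: read the wrist's pose just before it. get_calibration takes no time and is no camera call.
- close_job(): hands the job in, once; it reports no verdict.
The state is a dict: "time": time; "qpos": joint angles; "joint_vel": joint speeds; "effort": joint torques, N m; "ee_pos": TCP position; "ee_rot": TCP orientation; "force": force on the tool from outside, world axes, zero at the start; "wrist_torque": the same for the moment, N m; "grip_width": finger opening in m.
Only numpy, scipy, OpenCV 4.12 (cv2) and the standard library are available. Lean on these libraries where they do the work, as an engineer would, in place of code of your own. Each camera call takes 0.05 s, during which the arm holds its last target. There are 200 camera calls.

## Working session

There is one attempt and no reset: what is moved stays moved. The work goes in short steps, Python scripts to look and compute and a tool call to move; the robot and the scene stay as the last step left them, time stands still between calls to the robot, and variables do not carry over. Pictures are saved under pics/ and viewed, about 8 in all and at most 12, crops included, and the job is handed in when it is done.

Besides the shell and the picture viewer there is one more tool, called after "Request:" by a JSON object that holds its "api" and its "payload". carry_out: Moves the arm, as the interface text tells. Its arguments: {"type":"object","properties":{"deltas":{"type":"array","items":{"type":"number"}},"grip_force":{"type":"number"}},"required":["deltas"]}

```bash
mkdir -p pics; ls; python3 - <<'E'
from cell import *
import cv2,numpy as np
s=state();print({k:np.round(v,3) for k,v in s.items()})
for n in("scene","top","wrist"):
    print(n,get_calibration(n)); 
    if n!="wrist": cv2.imwrite(f"pics/{n}0.png",read_camera(n)[:,:,::-1])
a=cv2.imread("pics/scene0.png");b=cv2.imread("pics/top0.png")
E
```

```text
pics
{'time': np.float64(0.0), 'qpos': array([-1.029,  0.386,  0.007, -0.   , -1.194, -0.259]), 'joint_vel': array([-0.002,  0.001, -0.001, -0.   , -0.001,  0.   ]), 'effort': array([-0.0000e+00, -3.9067e+01,  1.8741e+01,  4.2200e+00,  1.1000e-02,
       -0.0000e+00]), 'ee_pos': array([ 0.174, -0.6  ,  0.404]), 'ee_rot': array([-0.   , -0.141,  0.99 ,  0.001]), 'force': array([ 0.402, -0.281,  0.989]), 'wrist_torque': array([-0.029, -0.04 , -0.039]), 'grip_width': np.float64(0.087)}
scene {'fx': 447.41986171445046, 'fy': 447.41986171445046, 'cx': 314.21813073220227, 'cy': 237.73339163320398, 'rvec': array([ 0.80260636, -2.46801302,  1.22758852]), 'tvec': array([0.4578225 , 0.23559507, 0.65923622])}
top {'fx': 494.1648379671005, 'fy': 494.1648379671005, 'cx': 314.9299899221433, 'cy': 243.90316026666449, 'rvec': array([ 1.93429281, -2.26308569,  0.25327997]), 'tvec': array([0.08997059, 0.53447302, 0.82691027])}
wrist {'fx': 354.20742328962854, 'fy': 354.20742328962854, 'cx': 319.4160637628987, 'cy': 241.98249992880673, 'mount': array([[ 6.43201316e-04, -9.59083554e-01, -2.83122452e-01,
         7.65474536e-02],
       [ 9.99999789e-01,  6.42148547e-04,  9.65203193e-05,
        -1.30002389e-03],
       [ 8.92356204e-05, -2.83122454e-01,  9.59083765e-01,
         1.94805632e-02],
       [ 0.00000000e+00,  0.00000000e+00,  0.00000000e+00,
         1.00000000e+00]])}
```

View pics/top0.png

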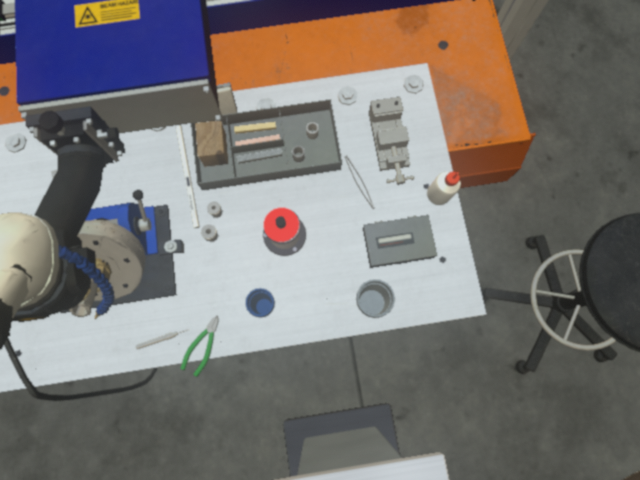

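View pics/scene0.png

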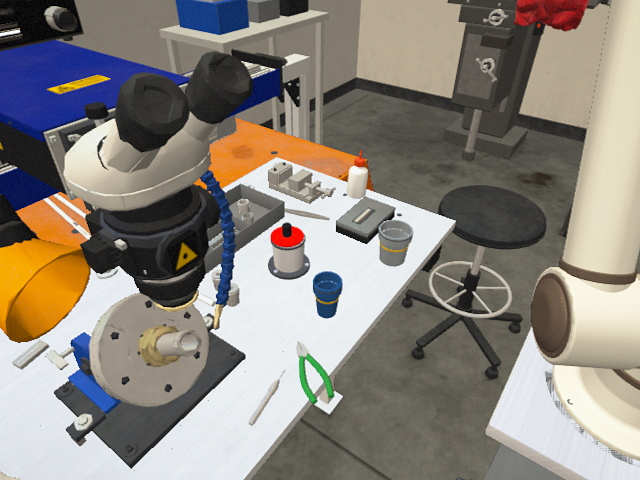

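The top view shows the red lid at about (281,226), the blue cup at (260,302) and the grey cup at (375,299). In the scene view the microscope stands to the left of the work. Next I measure positions.

```bash
cat > h.py <<'E'
import cv2,numpy as np
from cell import *
from scipy.spatial.transform import Rotation as R
def cam(n,s=None):
    c=get_calibration(n);K=np.array([[c["fx"],0,c["cx"]],[0,c["fy"],c["cy"]],[0,0,1]])
    if n=="wrist":
        s=s or state();w,x,y,z=s["ee_rot"];T=np.eye(4);T[:3,:3]=R.from_quat([x,y,z,w]).as_matrix();T[:3,3]=s["ee_pos"]
        M=T@c["mount"];return K,M[:3,:3],M[:3,3]   # cam->world rot, centre
    Rm=cv2.Rodrigues(c["rvec"])[0];return K,Rm.T,-Rm.T@c["tvec"]
def ray(C,uv,z):
    K,Rw,o=C;d=Rw@np.linalg.inv(K)@[uv[0],uv[1],1];return o+d*(z-o[2])/d[2]
def proj(C,P):
    K,Rw,o=C;p=K@(Rw.T@(np.array(P)-o));return p[:2]/p[2]
def mask(im,col):  # RGB image
    h=cv2.cvtColor(im,cv2.COLOR_RGB2HSV)
    if col=="red": return cv2.inRange(h,(0,150,80),(8,255,255))|cv2.inRange(h,(172,150,80),(180,255,255))
    if col=="blue": return cv2.inRange(h,(100,110,30),(118,255,255))
    if col=="yellow": return cv2.inRange(h,(18,120,90),(34,255,255))
def blobs(m,amin=60):
    n,l,s,c=cv2.connectedComponentsWithStats(m)
    return [(s[i][:5].tolist(),c[i].round(1).tolist()) for i in range(1,n) if s[i][4]>amin]
E
python3 - <<'E'
from h import *
for n in("top","scene"):
    im=cv2.imread(f"pics/{n}0.png")[:,:,::-1].copy();C=cam(n);print(n,"cam at",C[2].round(3))
    for col in("red","blue","yellow"):print(col,blobs(mask(im,col)))
C=cam("top")
print("lid",ray(C,(281,225),.075)," knob",ray(C,(281,223),.1),"cup",ray(C,(260,302),.074),"grey",ray(C,(375,299),.074))
for p in[(40,130),(100,120),(0,390),(485,315),(430,65),(210,90),(170,290),(215,75)]:print(p,ray(C,p,0).round(3))
print("scene: lid",ray(cam("scene"),(287,241),.075))
E
```

```text
top cam at [0.342 0.031 0.927]
red [([447, 171, 14, 13, 133], [453.4, 177.1]), ([265, 209, 33, 32, 746], [281.0, 224.9])]
blue [([12, 0, 190, 100, 14189], [103.7, 47.0]), ([86, 204, 45, 27, 606], [111.9, 214.1]), ([145, 207, 13, 47, 406], [150.8, 232.4]), ([60, 247, 33, 26, 257], [76.3, 259.9]), ([257, 300, 16, 16, 170], [263.7, 307.0])]
yellow [([75, 0, 64, 27, 1343], [105.9, 11.9])]
scene cam at [0.149 0.58  0.584]
red [([514, 0, 75, 31, 1735], [550.6, 12.3]), ([355, 150, 10, 17, 97], [359.6, 160.4]), ([271, 226, 33, 21, 461], [286.7, 237.1])]
blue [([176, 0, 73, 35, 2116], [213.0, 15.2]), ([0, 40, 190, 102, 9026], [59.3, 84.1]), ([227, 68, 54, 50, 935], [261.3, 90.5]), ([0, 167, 60, 44, 1445], [23.3, 188.4]), ([200, 171, 36, 135, 1495], [222.7, 236.5]), ([313, 272, 29, 30, 666], [326.8, 285.6]), ([316, 301, 21, 17, 240], [326.0, 309.5]), ([68, 333, 54, 81, 1319], [89.4, 377.1])]
yellow [([47, 75, 63, 19, 423], [78.2, 83.8]), ([0, 239, 89, 102, 5905], [37.1, 284.3]), ([176, 243, 21, 27, 241], [184.8, 255.7])]
lid [0.58266135 0.06056662 0.075     ]  knob [0.57916264 0.05919677 0.1       ] cup [0.4522083  0.11565656 0.074     ] grey [ 0.42640668 -0.08129083  0.074     ]
(40, 130) [0.88  0.522 0.   ]
(100, 120) [0.883 0.399 0.   ]
(0, 390) [0.377 0.609 0.   ]
(485, 315) [ 0.373 -0.288  0.   ]
(430, 65) [ 0.9   -0.295  0.   ]
(210, 90) [0.915 0.169 0.   ]
(170, 290) [0.511 0.288 0.   ]
(215, 75) [0.948 0.154 0.   ]
scene: lid [0.57497665 0.0734962  0.075     ]
```

Request:
{"api": "carry_out", "payload": {"deltas": [18,35,0,-0.14,1,18,35,0,-0.14,1,18,35,0,-0.14,1,18,35,0,-0.14,1,18,35,0,-0.14,1,18,35,0,-0.14,1,18,35,0,-0.14,1,18,35,0,-0.14,1,18,35,0,-0.14,1,18,35,0,-0.14,1]}}

```text
time: 1.1
ee_pos: [0.3547, -0.2493, 0.4047]
ee_rot: [-0.0, -0.073, 0.997, 0.0]
force: [0.3, -0.3, -0.7]
grip_width: 0.087
```

Request:
{"api": "carry_out", "payload": {"deltas": [16.6,33,0,-0.144,1,16.6,33,0,-0.144,1,16.6,33,0,-0.144,1,16.6,33,0,-0.144,1,16.6,33,0,-0.144,1,16.6,33,0,-0.144,1,16.6,33,0,-0.144,1,16.6,33,0,-0.144,1,16.6,33,0,-0.144,1,16.6,33,0,-0.144,1]}}

```text
time: 2.1
ee_pos: [0.5207, 0.0788, 0.4039]
ee_rot: [-0.001, 0.001, 1.0, -0.0]
force: [0.5, 0.3, 0.3]
grip_width: 0.0873
```

```bash
python3 - <<'E'
from h import *
s=state();im=read_camera("wrist");cv2.imwrite("pics/w1.png",im[:,:,::-1]);print(s["time"],s["ee_pos"],s["ee_rot"])
C=cam("wrist",s)
for c in("red","blue","yellow"):print(c,[(b,ray(C,b[1],.075).round(4)) for b in blobs(mask(im,c))])
E
```

```text
2.1 [0.52074246 0.07880469 0.40386475] [-1.01846125e-03  1.32549627e-03  9.99998501e-01 -4.51716920e-04]
red [(([269, 264, 67, 60, 2734], [302.0, 292.7]), array([0.5854, 0.0609, 0.075 ]))]
blue [(([337, 122, 58, 59, 2665], [365.7, 151.0]), array([0.455, 0.117, 0.075])), (([517, 270, 49, 24, 1006], [540.1, 282.2]), array([0.575 , 0.2853, 0.075 ]))]
yellow [(([171, 108, 7, 39, 64], [174.9, 126.7]), array([ 0.4351, -0.0424,  0.075 ])), (([110, 311, 34, 61, 971], [122.3, 341.4]), array([ 0.6377, -0.1183,  0.075 ])), (([510, 313, 20, 59, 348], [522.9, 344.0]), array([0.6412, 0.2796, 0.075 ])), (([290, 385, 350, 21, 5900], [477.3, 396.7]), array([0.7037, 0.242 , 0.075 ]))]
```

View pics/w1.png

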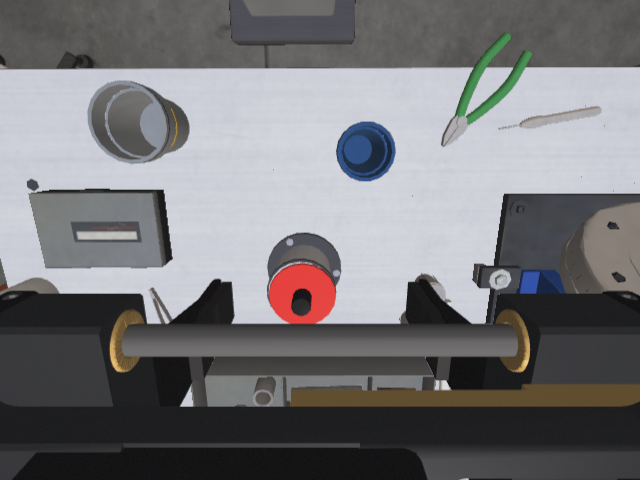

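Wrist view: the lid's disc is centred at (302,294) with its knob at (301,300), the blue cup's mouth is at (366,151), and the grey cup is at (128,122). I go over the lid at lower height and check.

Request:
{"api": "carry_out", "payload": {"deltas": [6.4,-1.8,-4,0,1,6.4,-1.8,-8,0,1,6.4,-1.8,-8,0,0.6,6.4,-1.8,-8,0,0.6]}}

```text
time: 2.55
ee_pos: [0.5841, 0.0599, 0.3229]
ee_rot: [-0.002, 0.002, 1.0, -0.001]
force: [0.4, 0.5, 0.2]
grip_width: 0.0778
```

```bash
python3 - <<'E'
from h import *
s=state();im=read_camera("wrist");cv2.imwrite("pics/w2.png",im[:,:,::-1]);print(s["time"],s["ee_pos"],s["ee_rot"],s["grip_width"])
C=cam("wrist",s);m=mask(im,"red");b=max(blobs(m),key=lambda b:b[0][4]);print(b)
c=cv2.convexHull(np.vstack(cv2.findContours(m,0,2)[0]));e=cv2.fitEllipse(c);print(e,"lid",ray(C,e[0],.077))
x,y,w,h,_=b[0];k=cv2.inRange(im[y:y+h+10,x:x+w],(0,0,0),(60,60,60));print("knob",[((x+q[1][0],y+q[1][1]),q[0]) for q in blobs(k)])
p=s["ee_pos"];print("expected knob top px",proj(C,[*p[:2],.101]),"disc",proj(C,[*p[:2],.077]))
E
```

```text
2.55 [0.5840859  0.05986351 0.32294173] [-2.29716114e-03  2.06403009e-03  9.99994764e-01 -9.66878361e-04] 0.0777548885836175
([277, 215, 93, 89, 5587], [322.9, 257.7])
((322.9273986816406, 259.0582580566406), (88.09259796142578, 92.62142944335938), 86.36825561523438) lid [0.58562187 0.06088267 0.077     ]
knob [((323.0, 268.6), [33, 36, 27, 36, 786])]
expected knob top px [321.54882386 269.46789054] disc [321.41588411 256.90751652]
```

View pics/w2.png

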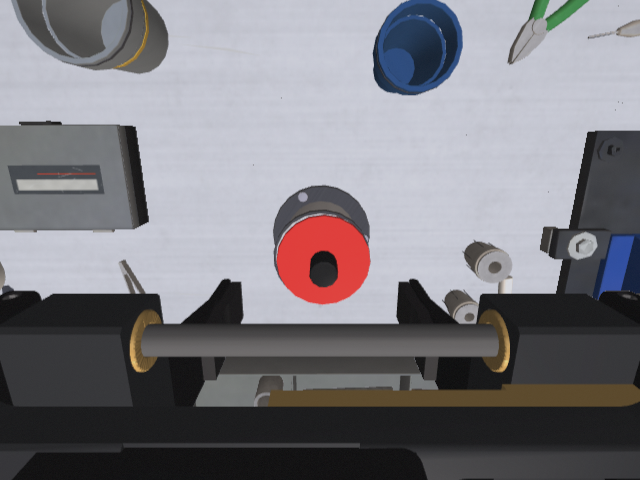

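The lid is at (323,259), 1 mm from under the gripper. I descend so the tips are 2 mm above the disc, then grip the knob.

Request:
{"api": "carry_out", "payload": {"deltas": [0.1,0,-3,0,0.6,0.1,0,-5,0,0.6,0.1,0,-6.1,0,0.6,0.1,0,-6.1,0,0.6,0.1,0,-6.1,0,0,0.1,0,-6.1,0,0,0.1,0,-6.1,0,0,0.1,0,-6.1,0,0,0.1,0,-6.1,0,0,0.1,0,-6.1,0,0], "grip_force": 15}}

```text
time: 3.6
ee_pos: [0.5855, 0.0619, 0.264]
ee_rot: [0.0, 0.001, 1.0, 0.0]
force: [-0.2, 0.7, 1.3]
grip_width: 0.0173
```

Request:
{"api": "carry_out", "payload": {"deltas": [0,0,2,0,0,0,0,4,0,0,-2,-2,5,0,0,-5,-4.5,5,0,0,-8.5,-7.2,4,0,0,-8.5,-7.2,1,0,0,-8.5,-7.2,-2,0,0,-8.5,-7.2,-4.5,0,0,-8.5,-7.2,-5.8,0,0,-8.5,-7.2,-5.8,0,0]}}

```text
time: 4.6
ee_pos: [0.4997, -0.0104, 0.2038]
ee_rot: [-0.002, 0.001, 1.0, -0.001]
force: [-0.4, -0.3, -0.3]
grip_width: 0.0173
```

Request:
{"api": "carry_out", "payload": {"deltas": [0,0,-0.3,0,0,0,0,-0.6,0,0,0,0,-0.7,0,0,0,0,-0.7,0,0]}}

```text
time: 5.0
ee_pos: [0.5005, -0.0101, 0.1992]
ee_rot: [0.0, 0.001, 1.0, 0.0]
force: [-1.0, 0.1, -1.5]
grip_width: 0.0175
```

Request:
{"api": "carry_out", "payload": {"deltas": [0,0,-0.1,0,0.25,0,0,-0.1,0,0.45,0,0,-0.1,0,0.45,0,0,2,0,0.45,0,0,5,0,0.6,0,0,9,0,1,0,2,13,0,1,1,5,15,0,1,1,5,15,0,1]}}

```text
time: 5.9
ee_pos: [0.5121, 0.0421, 0.3529]
ee_rot: [0.005, -0.001, 1.0, 0.001]
force: [0.3, -0.3, 0.2]
grip_width: 0.0717
```

```bash
python3 - <<'E'
from h import *
s=state();im=read_camera("wrist");cv2.imwrite("pics/w3.png",im[:,:,::-1]);print(s["time"],s["ee_pos"],s["ee_rot"],s["grip_width"])
C=cam("wrist",s)
for n,z in(("red",.011),("blue",.074)):
    m=mask(im,n);b=max(blobs(m),key=lambda b:b[0][4]);x,y,w,h,_=b[0];print(n,b)
    mm=np.zeros_like(m);mm[y:y+h,x:x+w]=m[y:y+h,x:x+w]
    e=cv2.fitEllipse(cv2.convexHull(np.vstack(cv2.findContours(mm,0,2)[0])));print(e,ray(C,e[0],z))
print("pot rim expected px",proj(C,[.585,.061,.072]))
E
```

```text
5.9 [0.51207489 0.04209646 0.35285777] [ 0.00485368 -0.00105761  0.99998658  0.00146955] 0.07165505401124833
red ([228, 175, 69, 67, 3142], [262.4, 207.1])
((262.0693054199219, 207.650146484375), (65.47502136230469, 68.71095275878906), 121.48595428466797) [ 0.50140266 -0.01068106  0.011     ]
blue ([384, 127, 75, 70, 3880], [422.8, 161.1])
((422.0514221191406, 160.9205322265625), (68.63349914550781, 75.34269714355469), 79.43350982666016) [0.45445041 0.11517189 0.074     ]
pot rim expected px [342.10565924 322.12826216]
```

View pics/w3.png

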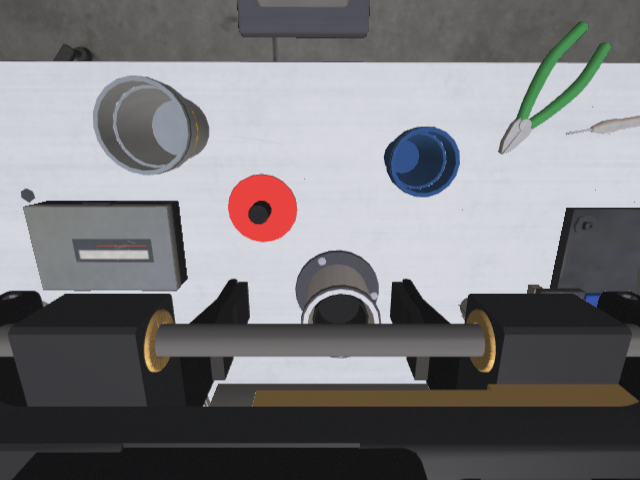

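The lid lies at (262,208), at (0.501,-0.011), flat. The pot's mouth is partly hidden at (341,320), so I go over the pot to measure it.

Request:
{"api": "carry_out", "payload": {"deltas": [4,1,0,0,1,7.3,1.9,0,0,1,7.3,1.9,0,0,1,7.3,1.9,0,0,1]}}

```text
time: 6.35
ee_pos: [0.5832, 0.0583, 0.3466]
ee_rot: [-0.002, 0.001, 1.0, -0.001]
force: [-0.2, -0.6, -0.5]
grip_width: 0.0864
```

```bash
python3 - <<'E'
from h import *
s=state();im=read_camera("wrist");print(s["time"],s["ee_pos"],s["ee_rot"])
C=cam("wrist",s);u,v=proj(C,[.585,.061,.072]).astype(int);print(u,v)
g=cv2.cvtColor(im,cv2.COLOR_RGB2GRAY);crop=im[v-70:v+70,u-70:u+70]
print("row",g[v,u-55:u+56:2].tolist());print("col",g[v-70:v+60:2,u].tolist())
cv2.imwrite("pics/w4.png",cv2.resize(crop[:,:,::-1],None,fx=4,fy=4,interpolation=2))
E
```

```text
6.35 [0.583181   0.05827875 0.34658753] [-2.17177709e-03  1.13147979e-03  9.99996875e-01 -5.03987244e-04]
324 246
row [201, 200, 201, 201, 202, 159, 97, 202, 200, 128, 115, 108, 39, 29, 27, 26, 27, 39, 39, 39, 40, 41, 41, 41, 40, 40, 41, 42, 41, 41, 40, 41, 41, 41, 41, 42, 40, 27, 21, 25, 22, 37, 56, 88, 88, 109, 203, 201, 79, 148, 201, 200, 200, 201, 200, 200]
col [204, 205, 205, 168, 67, 76, 78, 79, 77, 77, 77, 90, 98, 99, 86, 69, 149, 201, 201, 78, 26, 40, 39, 41, 39, 43, 42, 40, 42, 42, 40, 41, 41, 42, 40, 39, 41, 41, 40, 40, 41, 34, 25, 26, 24, 24, 26, 25, 28, 50, 106, 106, 107, 109, 197, 203, 135, 198, 197, 197, 197, 199, 198, 199, 197]
```

View pics/w4.png

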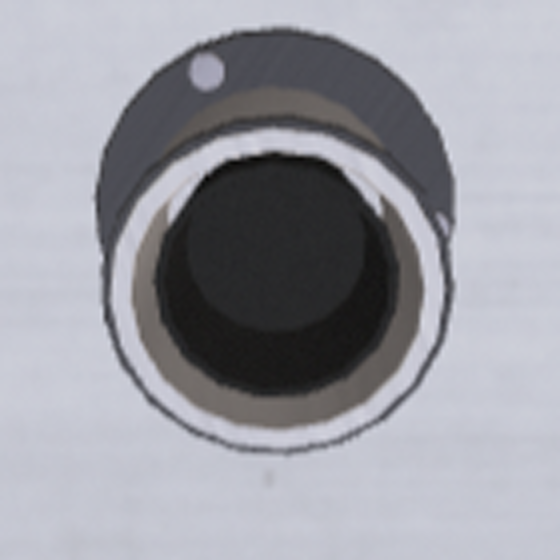

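Crop (4x): the pot's dark ring spans columns 102–453 and rows 115–453, so its centre is about pixel (323.4,247). The sleeve mouth is visible and the pot is empty.

Request:
{"api": "carry_out", "payload": {"deltas": [-4,2,0,0,1,-8,4,0,0,1,-12.9,5.7,-2,0,1,-12.9,5.7,-4,0,1,-12.9,5.7,-4,0,1,-12.9,5.7,-4,0,1]}}

```text
time: 7.0
ee_pos: [0.4544, 0.1156, 0.3093]
ee_rot: [0.0, 0.0, 1.0, -0.0]
force: [-0.7, 0.0, 0.6]
grip_width: 0.0872
```

```bash
python3 - <<'E'
from h import *
c=np.array([.583181,.05827875,.34658753]);C=cam("wrist",dict(ee_pos=c,ee_rot=[-2.17177709e-03,1.13147979e-03,9.99996875e-01,-5.03987244e-04]))
print("pot",ray(C,(323.1,246.7),.072))
s=state();im=read_camera("wrist");print(s["time"],s["ee_pos"],s["ee_rot"])
C=cam("wrist",s);u,v=proj(C,[.4545,.1155,.074]);print(u,v)
g=mask(im,"blue");b=[b for b in blobs(g) if abs(b[1][0]-u)<60];print(b)
m=cv2.morphologyEx(g,cv2.MORPH_CLOSE,np.ones((5,5)));cs=[q for q in cv2.findContours(m,0,2)[0] if abs(q[:,0,0].mean()-u)<60 and len(q)>50]
q=max(cs,key=cv2.contourArea)[:,0];print(q.min(0),q.max(0));q=q[q[:,1]>v-5]
for r in(np.array([q[:,0].min(),v]),np.array([q[:,0].max(),v]),np.array([u,q[:,1].max()])):print(r,ray(C,r,.074))
cv2.imwrite("pics/w5.png",im[:,:,::-1])
E
```

```text
pot [0.58477692 0.05989743 0.072     ]
7.0 [0.45440977 0.11555746 0.30928463] [ 2.36016069e-04  3.39200581e-04  9.99999896e-01 -1.91527768e-04]
320.81972725037696 260.56370132435836
[([296, 215, 56, 19, 253], [322.6, 221.1]), ([286, 225, 76, 72, 4236], [323.7, 260.3])]
[286 215] [361 296]
[286.         260.56370132] [0.45450307 0.09303201 0.074     ]
[361.         260.56370132] [0.45449646 0.14142415 0.074     ]
[320.81972725 296.        ] [0.47946989 0.11552719 0.074     ]
```

View pics/w5.png

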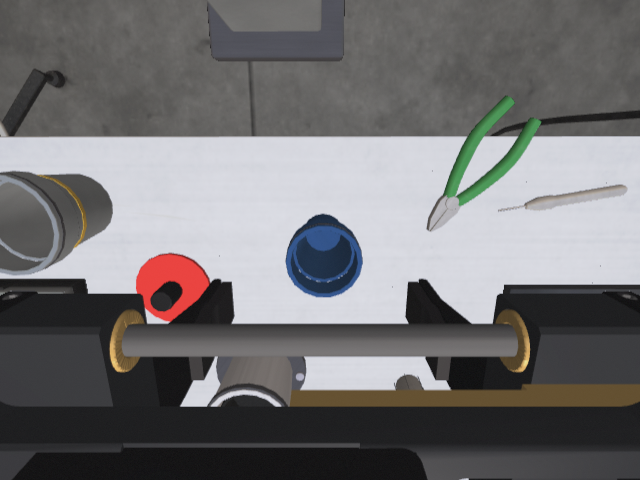

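The cup's mouth is centred at (324,257), which gives (0.4545,0.117). I grip the upper collar.

Request:
{"api": "carry_out", "payload": {"deltas": [0,0.15,-2.5,0,1,0,0.15,-5,0,1,0,0.15,-6.7,0,1,0,0.15,-6.7,0,1,0,0.15,-6.7,0,0.5,0,0.15,-6.7,0,0,0,0.15,-6.7,0,0,0,0.15,-6.7,0,0,0,0.15,-6.7,0,0,0,0.15,-6.7,0,0], "grip_force": 20}}

```text
time: 8.05
ee_pos: [0.4545, 0.1175, 0.2421]
ee_rot: [0.0, 0.001, 1.0, 0.0]
force: [0.4, -0.3, 1.9]
grip_width: 0.0495
```

```bash
python3 - <<'E'
from h import *
for i in range(3):
    s=state();print(s["time"],s["ee_pos"].round(4),s["force"].round(2),s["grip_width"]);read_camera("top")
E
```

```text
8.05 [0.4545 0.1175 0.2421] [ 0.41 -0.31  1.9 ] 0.049536483683481194
8.1 [0.4546 0.1175 0.2421] [-0.23  0.07  1.29] 0.04993442925277839
8.15 [0.4546 0.1175 0.2421] [0.06 0.24 1.6 ] 0.05016157567517578
```

Request:
{"api": "carry_out", "payload": {"deltas": [0,0,3,0,0,0,0,7,0,0,1,0,10,0,0,5,-2,10,0,0,9,-4,10,0,0,13.05,-5.7,10,0,0,13.05,-5.7,10,0,0,13.05,-5.7,10,0,0]}}

```text
time: 9.0
ee_pos: [0.585, 0.0597, 0.3401]
ee_rot: [-0.002, 0.002, 1.0, -0.0]
force: [-0.7, 0.4, -1.6]
grip_width: 0.0502
```

```bash
python3 - <<'E'
from h import *
s=state();im=read_camera("scene");t=read_camera("top");print(s["time"],s["ee_pos"].round(4),s["force"].round(2),s["grip_width"])
u,v=proj(cam("scene"),[.585,.06,.09]).astype(int);a=cv2.resize(im[v-80:v+80,u-60:u+60],None,fx=3.5,fy=3.5,interpolation=2)
cv2.imwrite("pics/s6.png",a[:,:,::-1])
E
```

```text
9.0 [0.585  0.0597 0.3401] [-0.71  0.44 -1.63] 0.05023365943619413
```

View pics/s6.png

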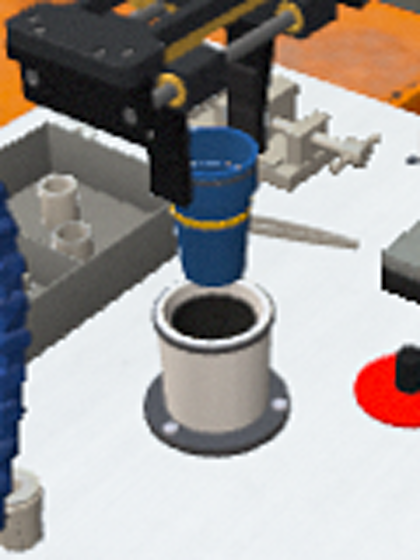

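The cup hangs upright and clean above the pot, with the lid on the table to the right. I lower it into the pot.

Request:
{"api": "carry_out", "payload": {"deltas": [0,0,-1.5,0,0,0,0,-3,0,0,0,0,-4,0,0,0,0,-4.7,0,0,0,0,-5.2,0,0,0,0,-5.2,0,0,0,0,-5.2,0,0]}}

```text
time: 9.8
ee_pos: [0.5851, 0.0605, 0.2902]
ee_rot: [0.0, 0.0, 1.0, 0.0]
force: [-0.3, 0.0, -0.8]
grip_width: 0.0498
```

Request:
{"api": "carry_out", "payload": {"deltas": [0,0,-0.2,0,0,0,0,-0.4,0,0,0,0,-0.6,0,0,0,0,-0.8,0,0,0,0,-0.8,0,0]}}

```text
time: 10.3
ee_pos: [0.5848, 0.0603, 0.2814]
ee_rot: [-0.0, 0.001, 1.0, -0.0]
force: [0.8, 0.8, -0.8]
grip_width: 0.0497
```

Request:
{"api": "carry_out", "payload": {"deltas": [0,0,-0.1,0,0,0,0,-0.2,0,0,0,0,-0.3,0,0,0,0,-0.4,0,0,0,0,-0.4,0,0,0,0,-0.4,0,0]}}

```text
time: 10.9
ee_pos: [0.5851, 0.0604, 0.2784]
ee_rot: [0.001, 0.0, 1.0, 0.0]
force: [-0.4, 0.1, 4.4]
grip_width: 0.0501
```

Request:
{"api": "carry_out", "payload": {"deltas": [0,0,-0.05,0,0,0,0,-0.1,0,0,0,0,-0.15,0,0,0,0,-0.2,0,0,0,0,-0.25,0,0,0,0,-0.25,0,0,0,0,-0.25,0,0]}}

```text
time: 11.6
ee_pos: [0.585, 0.0604, 0.2753]
ee_rot: [0.0, 0.001, 1.0, 0.0]
force: [-0.5, 0.6, 4.7]
grip_width: 0.0498
```

Request:
{"api": "carry_out", "payload": {"deltas": [0,0,-0.05,0,0,0,0,-0.1,0,0,0,0,-0.15,0,0,0,0,-0.2,0,0,0,0,-0.25,0,0,0,0,-0.3,0,0,0,0,-0.3,0,0,0,0,-0.3,0,0]}}

```text
time: 12.4
ee_pos: [0.585, 0.0604, 0.2724]
ee_rot: [0.0, 0.001, 1.0, 0.0]
force: [-0.6, 0.5, 5.6]
grip_width: 0.05
```

```bash
python3 - <<'E'
from h import *
s=state();im=read_camera("scene");print(s["time"],s["ee_pos"].round(4),s["force"].round(2),s["grip_width"])
C=cam("scene");u,v=proj(C,[.585,.06,.072]).astype(int);a=cv2.resize(im[v-40:v+40,u-40:u+40],None,fx=7,fy=7,interpolation=2)
cv2.imwrite("pics/s7.png",a[:,:,::-1]);print(u,v)
E
```

```text
12.4 [0.585  0.0604 0.2724] [-0.56  0.5   5.62] 0.04997375379228638
287 236
```

View pics/s7.png

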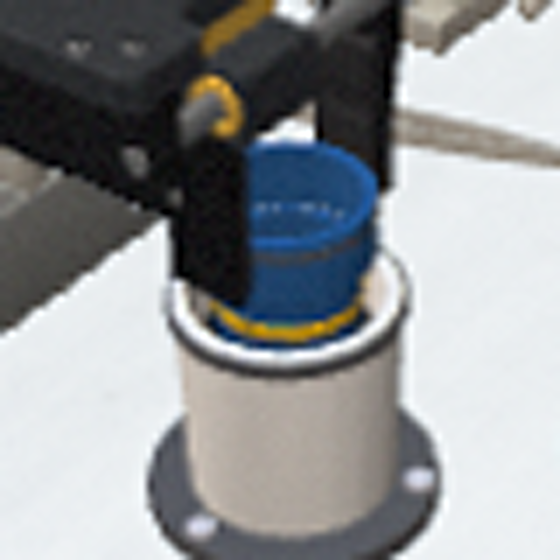

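```bash
python3 - <<'E'
from h import *
im=read_camera("scene");C=cam("scene");P=np.array([.585,.0604]);d=C[2][:2]-P;d/=np.linalg.norm(d)
def pr(r,z):return proj(C,[*(P+r*d),z]).round(2)
print("yellow top/bot",pr(.021,.074),pr(.0207,.070),"collar rim front",pr(.025,.104),"rim back",pr(-.025,.104),"collar bottom",pr(.025,.084),"pot front outer",pr(.0335,.072),"inner",pr(.0275,.072),"flange front z0",pr(.042,0.006))
for v in range(212,262):print(v,im[v,291].tolist(),end=" ")
E
```

```text
yellow top/bot [287.47 242.9 ] [287.54 244.49] collar rim front [287.01 231.15] rim back [286.39 215.56] collar bottom [287.36 239.93] pot front outer [287.67 247.92] inner [287.59 245.91] flange front z0 [288.85 277.72]
212 [139, 132, 121] 213 [151, 142, 136] 214 [212, 218, 220] 215 [233, 239, 238] 216 [119, 142, 189] 217 [23, 68, 123] 218 [28, 66, 104] 219 [31, 66, 107] 220 [30, 66, 106] 221 [30, 63, 107] 222 [29, 67, 105] 223 [27, 66, 105] 224 [29, 64, 102] 225 [75, 109, 149] 226 [48, 87, 136] 227 [26, 68, 111] 228 [31, 65, 105] 229 [35, 79, 130] 230 [34, 84, 139] 231 [29, 68, 114] 232 [64, 66, 70] 233 [50, 67, 91] 234 [30, 64, 102] 235 [28, 62, 102] 236 [31, 63, 102] 237 [31, 62, 102] 238 [27, 62, 99] 239 [27, 58, 92] 240 [27, 58, 96] 241 [18, 55, 100] 242 [143, 116, 57] 243 [179, 137, 0] 244 [83, 73, 83] 245 [57, 84, 115] 246 [242, 245, 251] 247 [174, 176, 181] 248 [76, 75, 77] 249 [55, 54, 54] 250 [164, 156, 147] 251 [178, 170, 162] 252 [174, 168, 159] 253 [174, 167, 158] 254 [173, 164, 159] 255 [173, 168, 157] 256 [173, 164, 157] 257 [173, 163, 155] 258 [175, 165, 158] 259 [175, 167, 158] 260 [172, 163, 155] 261 [173, 166, 156]
```

The picture shows the cup upright in the pot. The yellow line is at row 243, within 1 mm of the predicted level position, and the encoder says +0.3 mm. I release and rise.

Request:
{"api": "carry_out", "payload": {"deltas": [0,0,0,0,0.62,0,0,0,0,0.75,0,0,0,0,0.85,0,0,0,0,0.85,0,0,2,0,1,0,0,5,0,1,-2,0,7,0,1,-4,0,8,0,1,-4,0,8,0,1]}}

```text
time: 13.4
ee_pos: [0.5434, 0.0602, 0.354]
ee_rot: [0.001, 0.0, 1.0, 0.001]
force: [1.1, 0.6, -1.0]
grip_width: 0.0866
```

```bash
python3 - <<'E'
from h import *
s=state();im=read_camera("wrist");print(s["time"],s["ee_pos"].round(4),s["force"].round(2))
t=read_camera("scene");C=cam("scene");a=cv2.resize(t[196:276,247:327],None,fx=5,fy=5,interpolation=2)
print([ (v,t[v,287].tolist()) for v in list(range(214,218))+list(range(229,250))])
b=cv2.resize(im,(533,400));cv2.imwrite("pics/c8.png",np.hstack([a[:,:260],b])[:,:,::-1])
C=cam("wrist",s);m=cv2.morphologyEx(mask(im,"blue"),cv2.MORPH_CLOSE,np.ones((5,5)));u,v=proj(C,[.585,.0604,.104]);print(u,v)
q=[q for q in cv2.findContours(m,0,2)[0] if abs(q[:,0,0].mean()-u)<40 and len(q)>40]
q=max(q,key=cv2.contourArea);print(cv2.boundingRect(q));q=q[:,0]
L,Rr,B=q[:,0].min(),q[:,0].max()+1,q[:,1].max()+1;print("y",[ray(C,(w,v),.104)[1].round(4) for w in(L,Rr)],"x front",ray(C,(u,B),.104)[0]-.025, "x back",ray(C,(u,q[:,1].min()),.104)[0]+.025)
m=mask(im,"red");e=cv2.fitEllipse(cv2.convexHull(np.vstack(cv2.findContours(m,0,2)[0])));print("lid",e,ray(C,e[0],.011))
E
```

```text
13.4 [0.5434 0.0602 0.354 ] [ 1.07  0.57 -0.99]
[(214, [227, 235, 237]), (215, [247, 250, 249]), (216, [127, 147, 186]), (217, [19, 62, 113]), (229, [32, 66, 105]), (230, [38, 86, 147]), (231, [36, 79, 134]), (232, [43, 73, 114]), (233, [62, 62, 66]), (234, [40, 64, 99]), (235, [28, 66, 106]), (236, [32, 67, 107]), (237, [29, 63, 106]), (238, [28, 62, 102]), (239, [31, 66, 105]), (240, [25, 60, 99]), (241, [21, 58, 96]), (242, [19, 54, 101]), (243, [138, 102, 33]), (244, [120, 102, 40]), (245, [45, 60, 83]), (246, [181, 196, 207]), (247, [207, 211, 216]), (248, [117, 118, 122]), (249, [57, 56, 58])]
320.54455477409897 307.74258124045775
(286, 261, 69, 63)
y [np.float64(0.0356), np.float64(0.0851)] x front 0.573080493261452 x back 0.5744130877726391
lid ((241.4362335205078, 176.386474609375), (67.39546203613281, 71.58094787597656), 136.06488037109375) [ 0.50159903 -0.01066899  0.011     ]
```

View pics/c8.png

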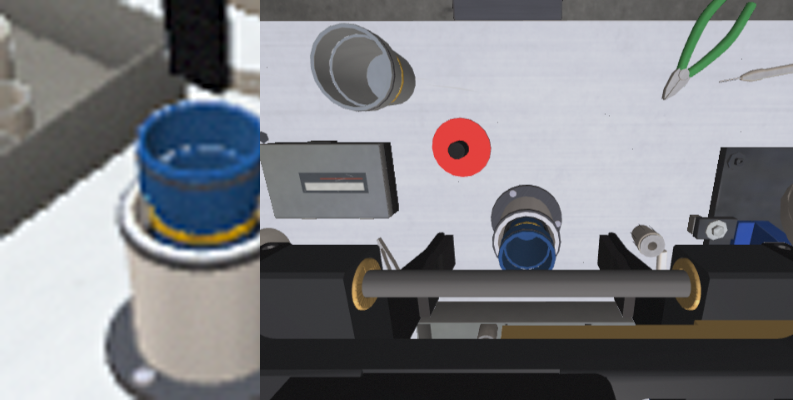

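The cup stands nested and free, its line level at rows 243–244. The lid is at (241,176), at (0.5016,-0.0107), unmoved. Next I fetch the lid.

Request:
{"api": "carry_out", "payload": {"deltas": [-2,-3,0,0,0.5,-4.4,-7.05,0,0,0.5,-4.4,-7.05,-4,0,0.5,-4.4,-7.05,-8,0,0.5,-4.4,-7.05,-11,0,0.5,-4.4,-7.05,-11,0,0.5,-4.4,-7.05,-11,0,0.5]}}

```text
time: 14.2
ee_pos: [0.5017, -0.0101, 0.2418]
ee_rot: [-0.001, 0.0, 1.0, -0.0]
force: [0.5, -0.0, 1.3]
grip_width: 0.0453
```

Request:
{"api": "carry_out", "payload": {"deltas": [-0.05,0,-2,0,0.5,-0.05,0,-3.5,0,0.5,-0.05,0,-4.35,0,0.5,-0.05,0,-4.35,0,0.5,-0.05,0,-4.35,0,0,-0.05,0,-4.35,0,0,-0.05,0,-4.35,0,0,-0.05,0,-4.35,0,0,-0.05,0,-4.35,0,0], "grip_force": 15}}

```text
time: 15.1
ee_pos: [0.5006, -0.0101, 0.1992]
ee_rot: [0.0, 0.001, 1.0, 0.0]
force: [0.7, 1.1, 4.2]
grip_width: 0.0171
```

Request:
{"api": "carry_out", "payload": {"deltas": [0,0,3,0,0,0,0,7,0,0,0,0,11,0,0,0,0,14,0,0,3,3,14,0,0,6,6,14,0,0,8.4,7.05,14,0,0,8.4,7.05,14,0,0,8.4,7.05,12.5,0,0,8.4,7.05,12.5,0,0]}}

```text
time: 16.1
ee_pos: [0.5832, 0.06, 0.3214]
ee_rot: [-0.003, 0.001, 1.0, -0.001]
force: [-0.7, -1.1, -0.7]
grip_width: 0.017
```

```bash
python3 - <<'E'
from h import *
s=state();t=read_camera("scene");p=read_camera("top");print(s["time"],s["ee_pos"].round(4),s["force"].round(2),s["grip_width"])
a=cv2.resize(t[176:276,237:337],None,fx=4,fy=4,interpolation=2);b=cv2.resize(p[165:265,231:331],None,fx=4,fy=4,interpolation=2)
cv2.imwrite("pics/c9.png",np.hstack([a,b])[:,:,::-1])
E
```

```text
16.1 [0.5832 0.06   0.3214] [-0.65 -1.07 -0.66] 0.01699906698916125
```

View pics/c9.png

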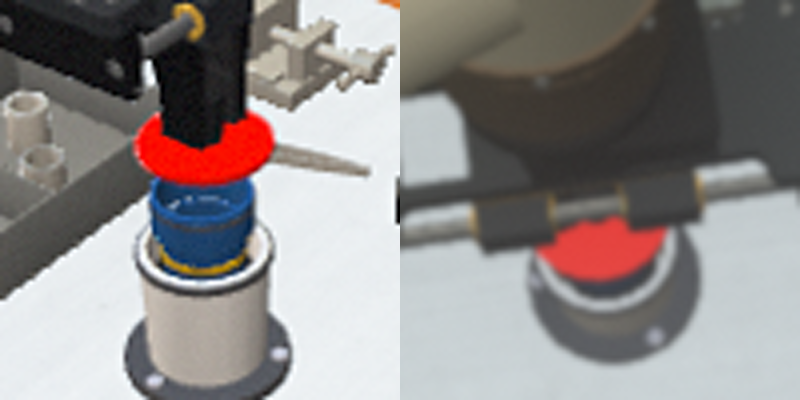

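The lid hangs flat and looks centred over the cup. I settle, then lower slowly.

Request:
{"api": "carry_out", "payload": {"deltas": [0,0,0,0,0,0,0,-0.5,0,0,0,0,-1,0,0,0,0,-1.3,0,0,0,0,-1.3,0,0,0,0,-1.3,0,0]}}

```text
time: 16.8
ee_pos: [0.5845, 0.0604, 0.3106]
ee_rot: [-0.0, 0.001, 1.0, -0.0]
force: [0.1, 0.8, -1.7]
grip_width: 0.0174
```

Request:
{"api": "carry_out", "payload": {"deltas": [0.05,0,-0.25,0,0,0.05,0,-0.5,0,0,0.05,0,-0.75,0,0,0.05,0,-1.0,0,0,0.05,0,-1.0,0,0]}}

```text
time: 17.3
ee_pos: [0.5848, 0.0603, 0.3002]
ee_rot: [-0.001, 0.001, 1.0, -0.0]
force: [0.4, -0.5, -0.8]
grip_width: 0.0172
```

Request:
{"api": "carry_out", "payload": {"deltas": [0,0,-0.1,0,0,0,0,-0.2,0,0,0,0,-0.25,0,0,0,0,-0.25,0,0]}}

```text
time: 17.7
ee_pos: [0.5849, 0.0604, 0.2982]
ee_rot: [-0.0, 0.001, 1.0, -0.0]
force: [-0.2, -0.0, -0.6]
grip_width: 0.0176
```

Request:
{"api": "carry_out", "payload": {"deltas": [0,0,-0.05,0,0,0,0,-0.05,0,0,0,0,-0.05,0,0.24,0,0,-0.05,0,0.3,0,0,-0.05,0,0.45,0,0,-0.05,0,0.5,0,0,2,0,0.5,0,0,5,0,0.6,-2,0,8,0,1,-4,0,11,0,1]}}

```text
time: 18.7
ee_pos: [0.5446, 0.0603, 0.409]
ee_rot: [-0.0, 0.001, 1.0, -0.0]
force: [-0.2, -0.1, 0.2]
grip_width: 0.0598
```

Request:
{"api": "carry_out", "payload": {"deltas": [-4,-8,2,0,1,-8,-14,2,0,1,-8,-14,2,0,1,-8,-14,2,0,1,-8,-14,2,0,1,-8,-14,2,0,1]}}

```text
time: 19.3
ee_pos: [0.4652, -0.0795, 0.4284]
ee_rot: [0.0, 0.001, 1.0, 0.0]
force: [0.7, 0.0, -0.4]
grip_width: 0.0868
```

```bash
python3 - <<'E'
from h import *
s=state();t=read_camera("scene");p=read_camera("top");print(s["time"],s["ee_pos"].round(4),s["force"].round(2))
a=cv2.resize(t[186:286,237:337],None,fx=4,fy=4,interpolation=2);b=cv2.resize(p[165:265,231:331],None,fx=4,fy=4,interpolation=2)
cv2.imwrite("pics/c10.png",np.hstack([a,b])[:,:,::-1])
C=cam("scene");P=np.array([.585,.0604]);d=C[2][:2]-P;d/=np.linalg.norm(d)
def pr(r,z):return proj(C,[*(P+r*d),z]).round(2)
print("pred disc front top/bot",pr(.032,.109),pr(.032,.104),"collar bot",pr(.025,.084),"yellow",pr(.021,.074),pr(.0207,.070),"pot inner",pr(.0275,.072))
print([(v,t[v,287].tolist()) for v in range(224,250)])
for n,i in(("scene",t),("top",p)):
    m=mask(i,"red");C=cam(n);u=proj(C,[.585,.06,.109]);bb=[q for q in cv2.findContours(m,0,2)[0] if np.hypot(*(q[:,0].mean(0)-u))<25]
    e=cv2.fitEllipse(cv2.convexHull(np.vstack(bb)));print(n,e,ray(C,e[0],.1075 if n=="scene" else .109))
    print("pred ellipse ctr",u)
E
```

```text
19.3 [ 0.4652 -0.0795  0.4284] [ 0.71  0.03 -0.4 ]
pred disc front top/bot [287.01 231.22] [287.1  233.46] collar bot [287.36 239.93] yellow [287.47 242.9 ] [287.54 244.49] pot inner [287.59 245.91]
[(224, [254, 8, 0]), (225, [252, 9, 0]), (226, [251, 1, 0]), (227, [251, 0, 0]), (228, [252, 26, 0]), (229, [251, 0, 0]), (230, [255, 14, 0]), (231, [226, 20, 5]), (232, [184, 23, 24]), (233, [103, 62, 61]), (234, [38, 68, 102]), (235, [29, 68, 106]), (236, [28, 64, 105]), (237, [26, 63, 105]), (238, [26, 61, 101]), (239, [32, 64, 104]), (240, [30, 64, 100]), (241, [28, 62, 99]), (242, [19, 57, 102]), (243, [142, 104, 40]), (244, [121, 102, 39]), (245, [41, 59, 81]), (246, [180, 195, 206]), (247, [206, 212, 216]), (248, [119, 119, 124]), (249, [58, 56, 56])]
scene ((286.7776184082031, 221.94703674316406), (21.24229621887207, 33.99868392944336), 87.67823791503906) [0.58413803 0.06104552 0.1075    ]
pred ellipse ctr [286.74099316 220.8604321 ]Traceback (most recent call last):
  File "<stdin>", line 11, in <module>
    return _nx.concatenate(arrs, 0, dtype=dtype, casting=casting)
           ~~~~~~~~~~~~~~~^^^^^^^^^^^^^^^^^^^^^^^^^^^^^^^^^^^^^^^
ValueError: need at least one array to concatenate
```

View pics/c10.png

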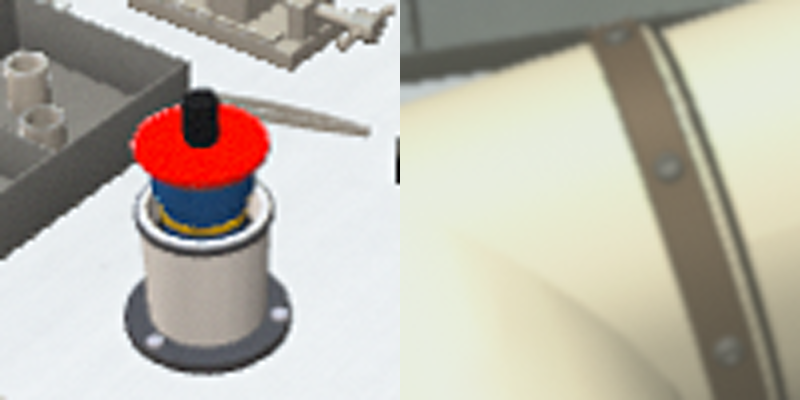

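The lid lies flat and centred on the cup. Its disc's lower edge is at row 233, against 233.5 predicted for a seated lid. The yellow line is unchanged at rows 243–244, level with the rim. The arm is clear and hides the top view. I hand in.

```bash
python3 -c "
from cell import *
print(close_job())"
```

```text
the job is handed in; nothing more can be done
None
```

I finished the job and handed it in at about 19 s of the 64 s allowed; no verdict was reported.

**What I did:**
- Took the lid off the pot by its knob and set it flat on the table at about (0.50, -0.01).
- Gripped the blue cup by its collar and pressed it slowly into the sleeve. The wrist pose put its line 0.3 mm above the pot's rim, and I released it there.
- Picked the lid up again, set it on the cup with no measurable push, and moved the arm clear.

**Last checks, in the scene camera:**
- **Line height:** after release the yellow line was at rows 243–244, against 242.9–244.5 predicted for level, and it did not move when the lid went on.
- **Lid:** the disc's lower edge was at row 233, against 233.5 predicted for a seated lid. Its centre was within about 1 mm of the pot's axis, and it looks square.
- **Grey cup:** the arm never went low near it. I last saw it in the wrist view before the lid was fetched, and I did not measure it again afterwards.

**Checks that failed or disagreed:**
- The last top-view check failed because the arm hid the pot, so the final check rests on the scene camera alone.
- The pressing force read 5.6 N at the line, below the 7.5 N expected. The zero wandered by 1–2 N, and both the image and the wrist pose agreed on the depth.

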